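Close a canister with its double lid, then lift the cover off alone

TASK

Close the open oval canister: pick up its two nested wooden lids together by the upright knob of the inner lid, carry them over and lower them gently onto the canister, without dropping them, until the inner lid sits fully home in the mouth with the cover still on it. The outer cover is wanted for washing, so then let go of the knob and lift the cover straight off by its raised collar, alone, leaving the inner lid seated and undisturbed. Finish while still holding the cover level in the gripper, a good hand's breadth (10 cm or more) above where it sat and roughly over the canister; leave the canister standing where it is and do not disturb the other things.

Things in the scene. Friction and masses are not known exactly. Their poses are not given: they have to be found in the camera images.
- canister: (all sizes in mm) the open grey oval canister, hollow, 110 wide (its x) x 158 long (its y) x 128 high, loose on the worktop, 0.5-0.8 kg. Origin: centre of its underside, z up. It and the nested lids stand one left, one right of the robot's middle, either way round. The closed canister at the back is not part of the job.
- canister_rim (a point): centre of the open canister's mouth, 128 above its underside. The mouth is 102 x 146 inside, its level rim 4 to 6 thick. Lids may go on either way round (half a turn makes no difference).
- inner_lid: inner lid, pale wood, 140 g, under the cover on the worktop at first. Origin: centre of its underside; x short, y long side. Heights: tapered plug 0-14 (88x136 below, 97x145 at its top); flange 14-20 (110x158), rests on the rim; knob to 65. Seated: origin 114 above the canister's, centred, axes along the canister's (or half a turn), 2.5 play. The cover just lies on the flange: lifting the knob carries both.
- knob (a point): on the inner lid's axis, 52 above its origin: middle of the free part of its upright bar knob, 18 thick (lid's x) x 34 long (lid's y), which ends 65 above the origin. While nested its top 26 (39 to 65) stand free above the cover's collar: grip it there, across the 18.
- outer_lid: outer cover, pale wood, oval, 126 (its x) x 174 (its y) x 30 high, 110-185 g, loose on the inner lid's flange, origin 9 above the inner lid's, axes parallel. Origin: centre of its skirt's lower edge, z up. Heights: skirt 0-11, 120x168 inside (5 to spare round flange and rim); plate 11-16; collar 16-30 with a 26x40 slot for the knob, whose top is 26 above the collar's while nested.
- collar (a point): centre of the cover's raised oblong collar, 23 above the cover's origin: 50 wide (cover's x) x 66 long (cover's y), 14 high above the plate. Grip it from above across the 50, the knob standing between the fingers; lift 60 or more to clear the knob.
- closed_canister: bystander: a similar but slightly smaller grey oval canister (106 x 148 x 124) at the back, closed with a flat wooden lid without knob; origin at the centre of its underside
- closed_canister_lid: the flat oval wooden lid (107 x 149 x 19) lying on the closed canister; bystander
- mug_tree: a fixed white wooden mug stand 360 high at the back middle, with two mugs hanging 157 to 254 high, out to 140 from its pole, and a round foot 150 across: an obstacle to keep clear of when moving between left and right; origin on its pole at the worktop
- teaspoon: bystander: a steel teaspoon 130 long lying on the worktop; origin at its middle
- tea_box: bystander: a cardboard tea box 69 x 124 x 87 standing at the back left; origin at the centre of its underside
Things that resemble listed ones, but are neither listed nor needed, are in the scene too. Leave any purple look-alike of the canister alone.

How it is judged:
By the outcome, as a careful person would: the job done as asked, in the order asked, and still so for the second after the job is handed in, while the arm keeps its last pose, push and grip.
It also fails if it takes over 61 s, if anything falls off the work surface, if the arm or the gripper's body presses on something with over 40 N, if the wrist force passes 120 N, or if a joint passes its speed limit or range.

ROBOT

A 6-joint arm with a two-finger parallel gripper is mounted at the origin on a cart in front of the work surface, level with it; the furniture and walls round the work are solid. World frame = base frame: x ahead of the robot, y to its left, z up, the work surface at z = 0. Lengths are in mm, angles in rad, forces in N, time in s.
With the tool pointing down it reaches from about 275 to 750 mm from the base axis. Payload 10.2 kg.
Tool frame: the origin (TCP) lies between the finger pads; the fingertips stand 17 mm ahead of it and the grasp point (between the pads) lies 2 mm behind it (tips_ahead is the distance from the TCP to the fingertips, in mm); z points along the fingers, y is the line along which they close (so a half turn about z gives the same grasp; the last joint's range is limited). The gripper opens to 85 mm and grips with 20 to 120 N. Pads are 22 mm wide; open, the fingers measure 114 mm over their backs; the gripper's body (76 mm by 85 mm) begins 54 mm behind the grasp point. The pads swing forward as they close: fully open they stand 13 mm farther back than shut.
Start: joints at [0.981, 0.313, 1.498, -0, 1.331, -0.223], TCP at [188.294, 490.078, 248.294] pointing down, gripper open.
Joint ranges: [-2.94, 2.94], [-0.97, 2.17], [0.19, 2.56], [-1.23, 4.37], [0.02, 3.11], [-2.88, 2.88]. Speed limits (rad/s): [2.39, 2.39, 3.01, 3.14, 3.14, 3.14].

INTERFACE

Orientations are given as a unit quaternion [w, x, y, z].
In Python, from rig import sense, capture, finish_job, boxes_of, tips_ahead gives the robot as it stands.
- The arm moves only by the tool drive_tool, never from a script. Its argument "commands" is text: rows parted by semicolons, each of 7 numbers parted by spaces: the shift along the world's x, y, z in units of 0.1 m (1.0 is 0.1 m), then the turn, a rotation vector about the world's x, y, z in units of pi/4 rad (1.0 is pi/4 rad), then the opening in per cent of the stroke, from 0 (shut) to 100 (fully open). A call has 1 to 20 rows; each row shifts and turns the commanded pose from where the row before left it; what a row does not reach is not made up. A row lasts 1/12 s, in which the tool goes at most 41.7 mm and 7.16 degrees, less where a joint would pass 70% of its speed; a pose out of reach is approached as far as the arm can. A call with a number of a shift or a turn outside -1 to 1 is refused whole. A call with a gripper value outside its range is refused whole. The fingers move at their own pace and stop on an object; "force" is the grip in N (left out, the last holds). Time passes only in rows, so rows that do not move let the fingers close. It gives the time, the measured TCP pose, the force, the opening and the grip force at its end, in the units of the state.
- sense(): the state, without advancing time (a new reading comes with each control period).
- capture(name): name is "scene" or "top"; returns a dict with "pixels" (400x640x3 uint8, blue, green, red), "fov_y" (degrees; the focal length in pixels is half the picture's height over the tangent of half this angle, whatever the lens; pixels are square), "cx", "cy" (the principal point, pixels), "position" and "attitude" of the camera in the world. Camera axes: x right, y down, z forward; pixel columns grow to the right and rows downward; lengths in mm; the calibration is good to about 2 mm. A picture is of the moment at which its call begins. There is no depth.
- finish_job(): hands the job in; it is judged then, once.
Trained networks look in a picture, given as the dict that the camera call returned (one of the last four; its "shot" number tells which), for a name from the list of things; names that differ only in an ending like _2 or _b are one class to them, and where a whole thing is asked for, a point or a joint stands for the part that bears it (a point fixed in the world has none). Each returns a list of dicts, best first, with "confidence" (0 to 1); they miss things now and then, are a little off and sometimes report something else, mostly with a low value. They report only what shows in the picture. A call takes as long as a camera call. They do not tell look-alikes from the thing itself.
- boxes_of(picture, name): "position" ([column, row] in pixels, amid what is visible of it).
The state is a dict: "time_s": time; "joints": joint angles; "dq": joint speeds; "tau": joint torques, N m; "eef_pos": TCP position; "ee_rot": TCP orientation; "force": force on the tool from outside, world axes, zero at the start; "wrist_torque": the same for the moment, N m; "grip_width": opening from 0.0 (shut) to 1.0 (fully open); "grip_force": force on a finger pad.
Only numpy, scipy, OpenCV 4.12 (cv2) and the standard library are available. Lean on these libraries where they do the work, as an engineer would, in place of code of your own. Each camera call takes 0.05 s, during which the arm holds its last target. There are 200 camera calls.

## Working session

There is one attempt and no reset: what is moved stays moved. The work goes in short steps, Python scripts to look and compute and a tool call to move; the robot and the scene stay as the last step left them, time stands still between calls to the robot, and variables do not carry over. Pictures are saved under pics/ and viewed, at most 10 in all, crops included, and the job is handed in when it is done.

Besides the shell and the picture viewer there is one more tool, called after "Request:" as name(argument=value, ...) on one line, values as JSON. drive_tool: Moves the arm, as the interface text tells. Shifts and turns lie within -1 to 1; 1 stands for 0.1 m of shift or pi/4 rad of turn. Its arguments: {"type":"object","properties":{"commands":{"type":"string"},"force":{"type":"number"}},"required":["commands"]}

```bash
mkdir -p pics; cat > h.py <<'E'
import numpy as np, cv2
from scipy.spatial.transform import Rotation as R
from rig import sense, capture, finish_job, boxes_of, tips_ahead
def cam(p):
    a=np.array(p["attitude"],float)
    M=a if a.shape==(3,3) else R.from_quat(a[[1,2,3,0]]).as_matrix()
    f=p["pixels"].shape[0]/2/np.tan(np.radians(p["fov_y"])/2)
    return M,np.array(p["position"],float),f
def ray(p,uv,z):
    M,o,f=cam(p); d=M@np.array([(uv[0]-p["cx"])/f,(uv[1]-p["cy"])/f,1])
    return o+d*(z-o[2])/d[2]
def proj(p,X):
    M,o,f=cam(p); c=(np.atleast_2d(X)-o)@M
    return np.c_[p["cx"]+f*c[:,0]/c[:,2],p["cy"]+f*c[:,1]/c[:,2]]
E
python3 - <<'E'
from h import *
print(sense())
for n in ("scene","top"):
    p=capture(n); cv2.imwrite(f"pics/{n}0.png",p["pixels"]); print({k:v for k,v in p.items() if k!="pixels"})
    for nm,z in (("canister_rim",128),("knob",52),("collar",32),("inner_lid",30),("outer_lid",20),("canister",64),("closed_canister",62),("mug_tree",180),("teaspoon",0),("tea_box",43)):
        for b in boxes_of(p,nm)[:3]: print(n,nm,np.round(b["position"]),round(b["confidence"],2),np.round(ray(p,b["position"],z)))
E
```

```text
{'time_s': 0.0, 'joints': array([ 9.80611444e-01,  3.13437079e-01,  1.49845822e+00, -8.15171339e-06,
        1.33097732e+00, -2.23403784e-01]), 'dq': array([-0.00084293,  0.00095155,  0.00039863,  0.00011377, -0.00049953,
       -0.00057583]), 'tau': array([ 1.81959625e-03, -4.12274730e+01, -2.59742421e+01, -1.15153121e-04,
        4.14130365e-03,  5.86075930e-05]), 'eef_pos': array([188.15023763, 489.87110769, 247.73371059]), 'ee_rot': array([-2.49586160e-04,  1.82363317e-01,  9.83231006e-01, -5.89325930e-04]), 'force': array([ 0.20218976, -0.15507998, -0.83191212]), 'wrist_torque': array([ 0.02324387,  0.0382544 , -0.02055475]), 'grip_force': 0.0, 'grip_width': 0.9994145332518399}
{'fov_y': 49.841508492044376, 'cx': 322.09767272757193, 'cy': 199.20688989993926, 'position': array([ 689.16910249, 1190.95547178,  941.34774069]), 'attitude': array([-0.01292065,  0.04643144,  0.89757089, -0.43822789]), 'shot': 1}
scene canister_rim [386. 226.] 0.88 [437. 298. 128.]
scene canister_rim [362. 307.] 0.71 [553. 569. 128.]
scene knob [344. 165.] 0.53 [ 496. -140.   52.]
scene collar [349. 171
[... 396 characters left out ...]
00.98661704816877, 'position': array([ 367.0156065 ,  157.31072218, 1132.95493009]), 'attitude': array([ 0.07329319, -0.66933876,  0.73495835, -0.08031158]), 'shot': 2}
top canister_rim [293. 266.] 0.59 [423. 229. 128.]
top canister_rim [184. 228.] 0.58 [550. 513. 128.]
top knob [280. 156.] 0.4 [755. 249.  52.]
top collar [418. 226.] 0.91 [ 509. -136.   32.]
top collar [366. 197.] 0.18 [609.   5.  32.]
top outer_lid [418. 227.] 0.86 [ 508. -140.   20.]
top canister [294. 267.] 0.96 [424. 231.  64.]
top canister [182. 231.] 0.85 [554. 540.  64.]
top closed_canister [403. 175.] 0.96 [ 659. -107.   62.]
top teaspoon [369. 198.] 0.74 [612.  -7.   0.]
top tea_box [278. 156.] 0.81 [758. 256.  43.]
```

View pics/scene0.png

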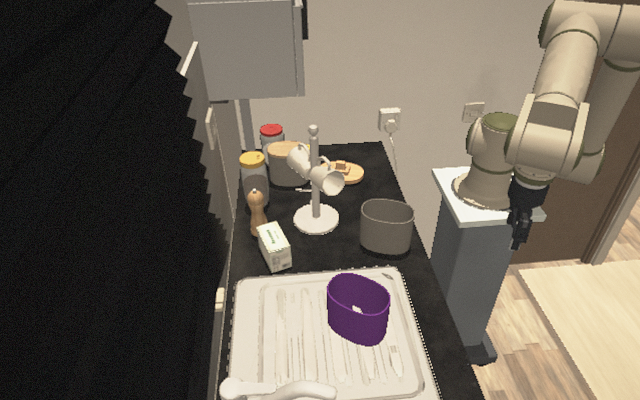

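View pics/top0.png

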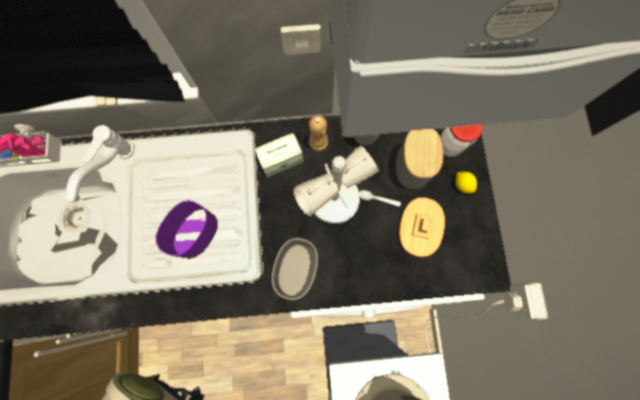

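The scene view shows the grey open canister at (387,225), the nested lids at about (345,172) partly behind a mug, and the purple look-alike in the sink at (358,308). In the top view the canister is at (295,268), the lids are at (423,226) with the knob near the middle, and the mug tree is at (337,190).

```bash
python3 - <<'E'
from h import *
a=cv2.imread("pics/top0.png"); s=cv2.imread("pics/scene0.png")
c=[a[225:310,260:335],a[185:270,385:460],s[190:265,350:425]]
o=[cv2.resize(cv2.convertScaleAbs(x,alpha=1.0 if i==1 else 1.8),(400,400) if 0 else (260,295),interpolation=cv2.INTER_CUBIC) for i,x in enumerate(c)]
cv2.imwrite("pics/crops.png",np.hstack(o))
hsv=cv2.cvtColor(a,cv2.COLOR_BGR2HSV)
m=((hsv[...,1]>70)&(hsv[...,2]>110)).astype(np.uint8); m[:192]=0; m[270:]=0; m[:,:390]=0; m[:,455:]=0
print(m.sum(), cv2.fitEllipse(max(cv2.findContours(m,0,1)[0],key=len)))
g=cv2.cvtColor(a,cv2.COLOR_BGR2GRAY)
print(g[268,262:330]); print(g[230:308,295]); print(hsv[268,262:330:2,1])
E
```

```text
2254 ((421.8973388671875, 226.6445770263672), (45.4759635925293, 61.00647735595703), 8.353351593017578)
[119  95  62  44  43  43  44  44  44  48  80 114 116  98  84  79  83 106
 142 168 179 182 181 181 182 182 182 183 184 183 184 185 185 184 182 183
 183 184 185 186 188 189 187 187 186 183 166 133 104  96  95  97 116 132
 116  82  58  51  52  50  51  49  49  50  49  50  51  50]
[ 44  43  42  41  40  41  48  78 114 120  97  77  74  79 100 133 162 177
 181 183 183 183 183 182 182 182 182 181 182 184 185 185 185 185 185 185
 183 184 184 183 183 183 182 182 182 183 182 182 182 182 180 181 181 182
 183 182 183 183 184 184 184 183 177 164 140 111  96 110 123 109  76  51
  48  45  45  44  44  45]
[54 49 34 34 38 56 59 54 57 58 60 60 59 60 59 57 59 58 58 60 58 58 58 58
 57 55 56 59 47 38 38 44 34 47]
```

View pics/crops.png

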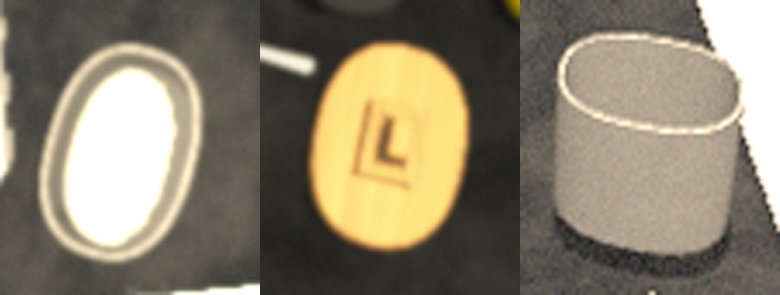

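```bash
cat > fit.py <<'E'
from h import *
from scipy.optimize import least_squares
from scipy.ndimage import map_coordinates as mc
th=np.linspace(0,2*np.pi,180,endpoint=False)
def oval(x,y,yaw,a,b,n,z):
    c,s=np.cos(th),np.sin(th); u=a*np.sign(c)*abs(c)**(2/n); v=b*np.sign(s)*abs(s)**(2/n)
    return np.c_[x+u*np.cos(yaw)-v*np.sin(yaw),y+u*np.sin(yaw)+v*np.cos(yaw),0*u+z]
def edge(img,ctr,rmax,level,ridge):
    P=[]
    for t in np.radians(np.arange(0,360,4)):
        r=np.arange(rmax,5,-.25); v=mc(img,[ctr[1]+r*np.sin(t),ctr[0]+r*np.cos(t)],order=1)
        k=np.flatnonzero(v>level)
        if not len(k): continue
        i=k[0]
        if ridge:
            i=i+np.argmax(v[i:i+14])
        P.append([ctr[0]+r[i]*np.cos(t),ctr[1]+r[i]*np.sin(t)])
    return np.array(P,np.float32)
def fit(p,P,x0,a,b,zs,n0=2.5):
    def res(q):
        X=np.vstack([oval(*q[:3],a,b,q[3],z) for z in zs]); h=cv2.convexHull(proj(p,X).astype(np.float32))
        return [cv2.pointPolygonTest(h,(float(u),float(v)),True) for u,v in P]
    s=least_squares(res,list(x0)+[n0],x_scale=[10,10,.1,.3],diff_step=1e-3,loss="soft_l1",f_scale=.7,bounds=([-1e3,-1e3,-2,1.8],[1e3,1e3,2,5]))
    return s.x,np.sqrt(np.mean(np.square(res(s.x))))
E
python3 - <<'E'
from fit import *
p=capture("top"); s=capture("scene")
g=cv2.cvtColor(p["pixels"],cv2.COLOR_BGR2GRAY).astype(float); gs=cv2.cvtColor(s["pixels"],cv2.COLOR_BGR2GRAY).astype(float)
for y0 in (1.2,1.8):
  print("can",fit(p,edge(g,(295,268),38,85,1),[423,229,y0],52.7,76.5,[128]))
  print("can hull",fit(p,edge(g,(295,268),38,80,0),[423,229,y0],55,79,[128]))
  red=p["pixels"][...,2].astype(float)
  P=edge(red,(422,226.6),38,120,0)
  print("lid",fit(p,P,[500,-140,y0],63,87,[9,25])); print("lid top only",fit(p,P,[500,-140,y0],63,87,[25]))
# knob L lines
for n,z in (("collar",39),("knob",65)):
  for pic in (p,s):
    for b in boxes_of(pic,n)[:1]: print(n,b["position"],b["confidence"],ray(pic,b["position"],z))
print("scene rim of can est", proj(s,[[423,229,128]]))
E
```

```text
can (array([417.42138793, 227.51733925,   1.19238123,   2.48096274]), np.float64(5.8426054834339745))
can hull (array([417.28851855, 226.70496992,   1.20348156,   2.79087422]), np.float64(5.603079371215644))
lid (array([ 509.24117995, -150.7165737 ,    1.26108686,    2.57218989]), np.float64(2.0899615774766986))
lid top only (array([ 508.487724  , -149.15113112,    1.2322357 ,    2.73688486]), np.float64(2.1618722612320496))
can (array([417.4214021 , 227.51735758,   1.19238609,   2.48100997]), np.float64(5.8425986064497))
can hull (array([417.28852604, 226.70499499,   1.20349426,   2.79104768]), np.float64(5.603068206240398))
lid (array([ 509.24114356, -150.71663677,    1.26107301,    2.57213095]), np.float64(2.090005080626845))
lid top only (array([ 508.48762726, -149.15109803,    1.23222333,    2.73681293]), np.float64(2.161909760649607))
collar [418.4, 230.1] 0.77 [ 496.16650171 -133.4211038    39.        ]
knob [423.1, 225.3] 0.65 [ 505.45035076 -141.82322042   65.        ]
scene rim of can est [[385.68574943 210.47032659]]
```

```bash
cat >> fit.py <<'E'
def rfit(p,P,x0,a,b,zs):
    q=list(x0)+[2.5]
    for tol in (6,2.5,1.5,1.2):
        h=cv2.convexHull(proj(p,np.vstack([oval(*q[:3],a,b,q[3],z) for z in zs])).astype(np.float32))
        P2=np.array([w for w in P if abs(cv2.pointPolygonTest(h,(float(w[0]),float(w[1])),True))<tol])
        q,r=fit(p,P2,q[:3],a,b,zs,q[3])
    return np.round(q,3),round(r,3),len(P2),h
E
python3 - <<'E'
from fit import *
p=capture("top"); s=capture("scene")
G=lambda p:cv2.cvtColor(p["pixels"],cv2.COLOR_BGR2GRAY).astype(float)
g=G(p); o=p["pixels"].copy(); o=cv2.resize(o,None,fx=4,fy=4,interpolation=cv2.INTER_CUBIC)
def show(h): cv2.polylines(o,[np.round((h.reshape(-1,1,2)+.5)*4).astype(int)],True,(0,0,255),1)
q=rfit(p,edge(g,(295,268),35,85,1),[420,228,1.2],52.7,76.5,[128]);print("can ridge",q[:3]);show(q[3])
q=rfit(p,edge(g,(295,268),35,80,0),[420,228,1.2],55,79,[128]);print("can edge",q[:3])
P=edge(p["pixels"][...,2].astype(float),(422,226.6),34,120,0)
for zs in ([9,25],[25]):
    q=rfit(p,P,[508,-145,1.3],63,87,zs);print("lid",q[:3]);show(q[3])
X=q[0]
for a,b,z in((25,33,39),(9,17,65)): show(proj(p,oval(*X[:3],a,b,20,z)).astype(np.float32))
gs=G(s)
q=rfit(s,edge(gs,(386,214),42,95,1),[420,228,1.2],52.7,76.5,[128]);print("can scene",q[:3])
cv2.imwrite("pics/ov.png",o[720:1260,1030:1830])
E
```

```text
can ridge (array([417.327, 226.99 ,   1.204,   2.438]), np.float64(0.193), 83)
can edge (array([417.169, 226.162,   1.216,   2.777]), np.float64(0.426), 82)
lid (array([ 509.102, -150.831,    1.253,    2.552]), np.float64(0.267), 87)
lid (array([ 508.315, -149.315,    1.222,    2.712]), np.float64(0.493), 87)
can scene (array([418.433, 231.618,   1.113,   2.442]), np.float64(0.399), 41)
```

View pics/ov.png

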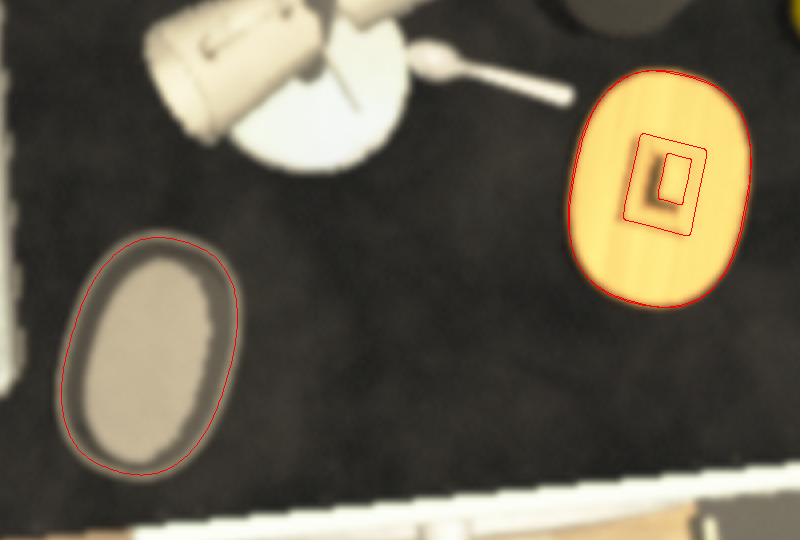

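The overlay fits well. The canister rim ring lies on the bright rim line at crop (150,355), and the lid outline sits on the cover at (660,190). That puts the canister at about (417.5, 228) with short-axis yaw 1.20, and the lid at (509, -151) with yaw 1.25.

Request:
drive_tool(commands="0.12 -0.4 0 0 0 0.062 100;0.12 -0.4 0 0 0 0 60;0.12 -0.4 0 0 0 0 60;0.12 -0.4 0 0 0 0 60;0.12 -0.4 0 0 0 0 60;0.12 -0.4 0 0 0 0 60;0.12 -0.4 0 0 0 0 60;0.12 -0.4 0 0 0 0 60;0.12 -0.4 0 0 0 0 60;0.12 -0.4 0 0 0 0 60;0.12 -0.4 0 0 0 0 60;0.12 -0.4 0 0 0 0 60;0.29 -0.26 0 0 0 0 60;0.29 -0.26 0 0 0 0 60;0.29 -0.26 0 0 0 0 60;0.29 -0.26 0 0 0 0 60;0.29 -0.26 0 0 0 0 60;0.29 -0.26 0 0 0 0 60;0 0 0 0 0 0 60;0 0 0 0 0 0 60", force=40)

```text
time_s: 3.17
eef_pos: [506.4, -145.7, 247.2]
ee_rot: [-0.001, 0.159, 0.987, 0.0]
force: [-0.7, 0.6, -0.6]
grip_width: 0.6
grip_force: 0.0
```

```bash
python3 - <<'E'
from h import *
s=sense(); M=R.from_quat(np.array(s["ee_rot"])[[1,2,3,0]]).as_matrix()
print(s["eef_pos"],s["joints"],s["grip_width"],"yaw",np.arctan2(M[1,1],M[0,1]),"z",M[:,2])
try: print([tips_ahead(x) for x in (0,.2,.6,1)])
except Exception as e: print(e,tips_ahead)
for n in("scene","top"):
  p=capture(n); print(n,boxes_of(p,"knob")[:2]); cv2.imwrite(f"pics/{n}1.png",p["pixels"])
E
```

```text
[ 506.39275844 -145.68013638  247.17941593] [-5.02668819e-01  3.18957267e-01  1.49241019e+00  1.41978130e-05
  1.33212983e+00 -1.75422986e+00] 0.6001666605860579 yaw 1.2515573298176057 z [-1.66239008e-03  9.29679716e-04 -9.99998186e-01]
'float' object is not callable 17.0
scene [{'position': [278.9, 147.7], 'confidence': 0.24}]
top [{'position': [415.2, 233.0], 'confidence': 0.33}]
```

Request:
drive_tool(commands="0.026 -0.053 -0.2 0 0 0 60;0 0 -0.3 0 0 0 60;0 0 -0.3 0 0 0 60;0 0 -0.3 0 0 0 60;0 0 -0.3 0 0 0 60;0 0 -0.2 0 0 0 60;0 0 0 0 0 0 60;0 0 0 0 0 0 60")

```text
time_s: 4.03
eef_pos: [508.4, -149.7, 88.9]
ee_rot: [-0.0, 0.158, 0.987, 0.0]
force: [0.6, 0.1, -0.4]
grip_width: 0.6
grip_force: 0.0
```

```bash
python3 - <<'E'
from h import *
o=[]
for n,c in (("scene",(slice(120,200),slice(300,400))),("top",(slice(180,260),slice(370,470)))):
  p=capture(n); o.append(cv2.resize(p["pixels"][c],(390,312),interpolation=cv2.INTER_CUBIC))
  print(proj(p,[[509,-151,65],[509,-151,87]]))
cv2.imwrite("pics/g1.png",np.hstack(o))
E
```

```text
[[340.23213033 160.78628922]
 [340.28230806 155.7712054 ]]
[[426.11020112 223.77053931]
 [428.20847069 222.525902  ]]
```

View pics/g1.png

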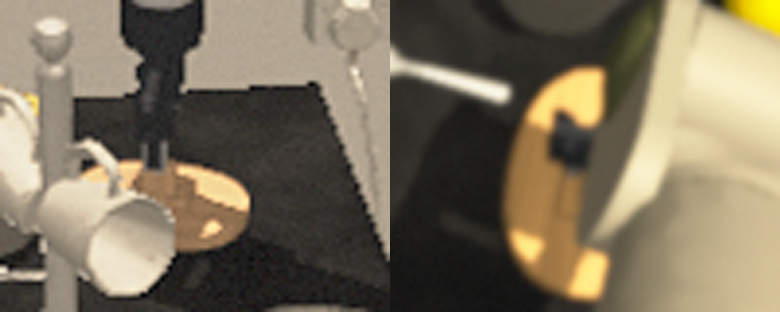

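The gripper is centred over the knob: the fingers are at crop (155,160) on the left and (570,145) on the right. I'll descend and grip.

Request:
drive_tool(commands="0 0 -0.15 0 0 0 60;0 0 -0.13 0 0 0 60;0 0 0 0 0 0 60;0 0 0 0 0 0 40;0 0 0 0 0 0 30;0 0 0 0 0 0 15;0 0 0 0 0 0 0;0 0 0 0 0 0 0;0 0 0 0 0 0 0;0 0 0 0 0 0 0;0 0 0 0 0 0 0;0 0 0 0 0 0 0", force=60)

```text
time_s: 5.13
eef_pos: [509.3, -150.5, 61.9]
ee_rot: [0.001, 0.158, 0.987, -0.0]
force: [-1.4, 0.1, 8.1]
grip_width: 0.194
grip_force: 60.2
```

Request:
drive_tool(commands="0 0 0.05 0 0 0 0;0 0 0.1 0 0 0 0;0 0 0.1 0 0 0 0;0 0 0.15 0 0 0 0;0 0 0.2 0 0 0 0;0 0 0.2 0 0 0 0;0 0 0.2 0 0 0 0;0 0 0.2 0 0 0 0;0 0 0.2 0 0 0 0;0 0 0.1 0 0 0 0;0 0 0 0 0 0 0")

```text
time_s: 6.05
eef_pos: [509.2, -150.5, 213.0]
ee_rot: [0.002, 0.158, 0.987, -0.001]
force: [0.5, 1.4, -2.7]
grip_width: 0.195
grip_force: 59.0
```

```bash
python3 - <<'E'
from h import *
o=[]
for n,c in (("scene",(slice(100,200),slice(290,415))),("top",(slice(170,270),slice(350,475)))):
  p=capture(n); o.append(cv2.resize(p["pixels"][c],(390,312),interpolation=cv2.INTER_CUBIC))
cv2.imwrite("pics/g2.png",np.hstack(o)); s=sense(); print(s["eef_pos"],s["force"],s["wrist_torque"],s["grip_width"])
E
```

```text
[ 508.2716138  -149.96954183  209.83656935] [-1.03492741 -0.16632887 -3.63565047] [ 0.00813465 -0.00952037 -0.00048655] 0.1946361496187595
```

View pics/g2.png

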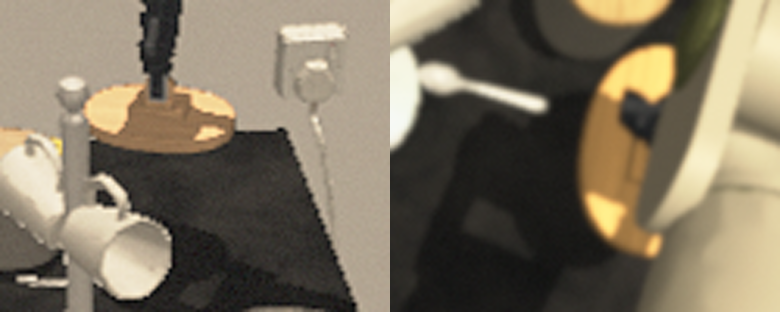

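Both lids hang level from the knob: the cover is at crop (160,115) in the scene view, with nothing left on the table. Next I carry them around the mug tree.

Request:
drive_tool(commands="-0.1 0.1 0.07 0 0 0 0;-0.25 0.23 0.07 0 0 -0.07 0;-0.3 0.28 0.07 0 0 0 0;-0.3 0.28 0.07 0 0 0 0;-0.3 0.28 0.07 0 0 0 0;-0.2 0.25 0.07 0 0 0 0;-0.1 0.25 0 0 0 0 0;0 0.28 0 0 0 0 0;0.05 0.28 0 0 0 0 0;0.1 0.28 0 0 0 0 0;0.1 0.28 0 0 0 0 0;0.1 0.28 0 0 0 0 0;0.1 0.28 0 0 0 0 0;0.1 0.25 0 0 0 0 0;0.05 0.1 0 0 0 0 0;0 0 0 0 0 0 0;0 0 0 0 0 0 0")

```text
time_s: 7.57
eef_pos: [413.1, 219.5, 251.2]
ee_rot: [-0.001, 0.185, 0.983, -0.001]
force: [-0.1, -1.0, -2.6]
grip_width: 0.193
grip_force: 59.0
```

```bash
python3 - <<'E'
from fit import *
p=capture("top"); s=capture("scene")
st=sense(); e=st["eef_pos"]; M=R.from_quat(np.array(st["ee_rot"])[[1,2,3,0]]).as_matrix()
print(e,"yaw",np.arctan2(M[1,1],M[0,1]),st["force"],st["grip_width"])
z0=e[2]-62
o=[]
for pic,w in((s,(386,180)),(p,(290,268))):
    im=cv2.resize(pic["pixels"],None,fx=4,fy=4,interpolation=cv2.INTER_CUBIC)
    for a,b,z,col in((63,87,z0+9,(0,0,255)),(63,87,z0+25,(0,0,255))):
        cv2.polylines(im,[np.round((proj(pic,oval(e[0],e[1],1.195,a,b,2.55,z))+.5)*4).astype(int)],True,col,1)
    cv2.polylines(im,[np.round((proj(pic,oval(417.5,228,1.2,55,79,2.55,128))+.5)*4).astype(int)],True,(0,255,0),1)
    o.append(im[(w[1]-50)*4:(w[1]+50)*4,(w[0]-49)*4:(w[0]+49)*4])
cv2.imwrite("pics/g3.png",np.hstack(o))
E
```

```text
[413.17739151 218.89872849 251.86968634] yaw 1.1968611650634233 [ 1.06422744 -0.90191574 -3.2806928 ] 0.19318423521805006
```

View pics/g3.png

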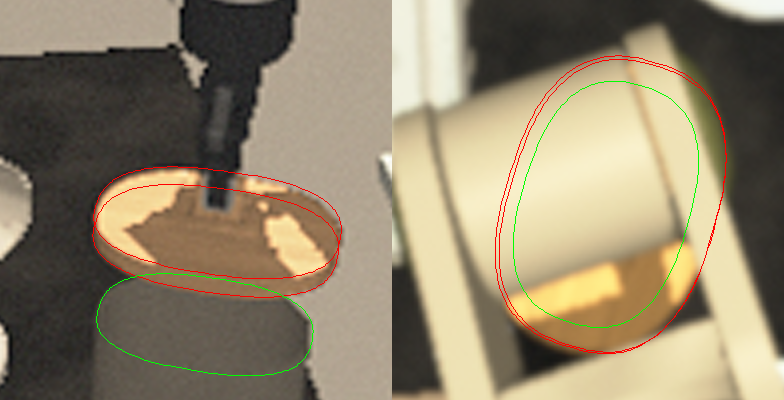

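The outlines predicted from the TCP match the real cover in both views: (218,230) on the left and (610,290) on the right. The lid is therefore centred on the TCP and level. Now I centre it over the mouth and lower it.

Request:
drive_tool(commands="0.043 0.088 0 0 0 0 0;0 0 -0.15 0 0 0 0;0 0 -0.15 0 0 0 0;0 0 -0.15 0 0 0 0;0 0 -0.12 0 0 0 0;0 0 0 0 0 0 0;0 0 0 0 0 0 0;0 0 0 0 0 0 0")

```text
time_s: 8.33
eef_pos: [418.4, 228.7, 196.2]
ee_rot: [0.001, 0.186, 0.983, 0.0]
force: [-0.7, 0.8, -2.5]
grip_width: 0.195
grip_force: 59.0
```

Request:
drive_tool(commands="-0.005 0 -0.03 0 0 0 0;0 0 -0.03 0 0 0 0;0 0 -0.03 0 0 0 0;0 0 -0.03 0 0 0 0;0 0 0 0 0 0 0;0 0 0 0 0 0 0;0 0 0 0 0 0 0")

```text
time_s: 8.92
eef_pos: [417.4, 228.7, 183.4]
ee_rot: [0.0, 0.185, 0.983, 0.0]
force: [-0.2, -0.9, -3.5]
grip_width: 0.195
grip_force: 59.1
```

No contact yet, and the plug is 6–7 mm into the mouth. I keep lowering.

Request:
drive_tool(commands="0 0 -0.02 0 0 0 0;0 0 -0.02 0 0 0 0;0 0 -0.01 0 0 0 0;0 0 0 0 0 0 0;0 0 0 0 0 0 0")

```text
time_s: 9.33
eef_pos: [417.5, 228.5, 178.3]
ee_rot: [0.0, 0.185, 0.983, -0.0]
force: [1.2, -1.4, -3.5]
grip_width: 0.197
grip_force: 59.0
```

Request:
drive_tool(commands="0 0 -0.01 0 0 0 0;0 0 -0.01 0 0 0 0;0 0 -0.01 0 0 0 0;0 0 0 0 0 0 0;0 0 0 0 0 0 0")

```text
time_s: 9.75
eef_pos: [417.7, 228.5, 175.8]
ee_rot: [0.001, 0.185, 0.983, -0.0]
force: [-0.0, -5.8, 4.9]
grip_width: 0.195
grip_force: 60.1
```

Request:
drive_tool(commands="0 -0.01 -0.01 0 0 0 0;0 0 -0.01 0 0 0 0;0 0 0 0 0 0 0;0 0 0 0 0 0 0")

```text
time_s: 10.08
eef_pos: [417.7, 228.1, 175.5]
ee_rot: [0.001, 0.185, 0.983, 0.001]
force: [-6.8, -4.1, 21.6]
grip_width: 0.196
grip_force: 62.5
```

```bash
python3 - <<'E'
from fit import *
s=capture("scene"); st=sense(); e=st["eef_pos"]; print(e,st["force"],st["wrist_torque"])
im=cv2.resize(s["pixels"],None,fx=6,fy=6,interpolation=cv2.INTER_CUBIC)
for z,a,b in((123,63,87),(139,63,87)):
    cv2.polylines(im,[np.round((proj(s,oval(e[0],e[1],1.197,a,b,2.55,z))+.5)*6).astype(int)],True,(0,0,255),1)
cv2.imwrite("pics/g4.png",im[160*6:260*6,325*6:450*6])
E
```

```text
[417.72544871 228.06408823 175.51804743] [-7.26299263 -2.81213608 21.21212285] [-0.72147514  1.04992589  0.05904234]
```

View pics/g4.png

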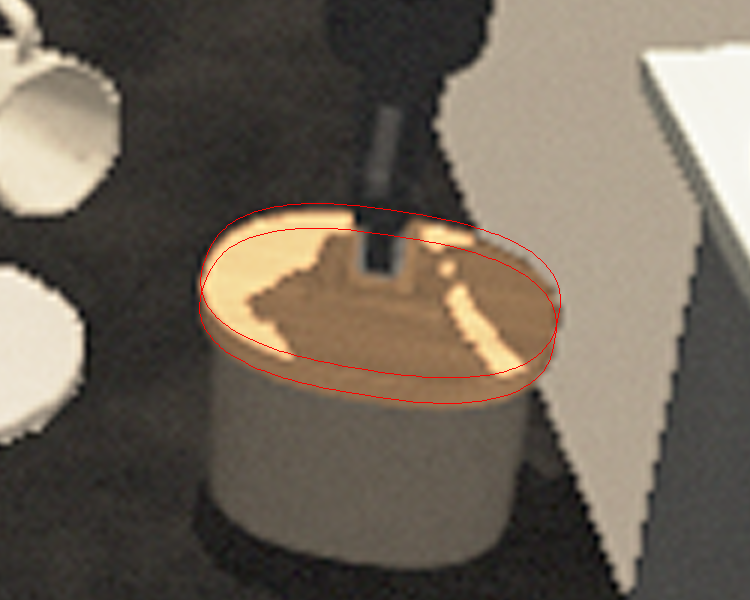

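The cover sits flat and level on the canister, outline at (380,305), and its skirt wraps the rim at the seated height. The stop was hard, at 25 N with TCP z 175.5. I unload the arm, open, and rise.

Request:
drive_tool(commands="0 0 0.01 0 0 0 0;0 0 0.008 0 0 0 0;0 0 0 0 0 0 0;0 0 0 0 0 0 0")

```text
time_s: 10.47
eef_pos: [417.7, 227.9, 175.6]
ee_rot: [0.001, 0.185, 0.983, 0.0]
force: [-0.4, -1.2, 6.9]
grip_width: 0.199
grip_force: 60.4
```

Request:
drive_tool(commands="0 0 0 0 0 0 30;0 0 0 0 0 0 45;0 0 0 0 0 0 45;0 0 0 0 0 0 45;0 0 0.03 0 0 0 45;0 0 0.03 0 0 0 85;0 0 0 0 0 0 85;0 0 0 0 0 0 85;0 0 0 0 0 0 85;0 0 0 0 0 0 85")

```text
time_s: 11.3
eef_pos: [417.3, 227.7, 181.1]
ee_rot: [-0.0, 0.185, 0.983, -0.0]
force: [-1.1, 0.2, -0.2]
grip_width: 0.853
grip_force: 0.0
```

Request:
drive_tool(commands="0 0 -0.06 0 0 0 80;0 0 -0.06 0 0 0 80;0 0 -0.05 0 0 0 80;0 0 0 0 0 0 80;0 0 0 0 0 0 80")

```text
time_s: 11.72
eef_pos: [417.2, 227.6, 163.7]
ee_rot: [-0.0, 0.185, 0.983, -0.0]
force: [0.8, 0.4, -0.1]
grip_width: 0.802
grip_force: 0.0
```

```bash
python3 - <<'E'
from fit import *
s=capture("scene"); st=sense(); e=st["eef_pos"]; print(e,st["force"],st["grip_width"])
im=cv2.resize(s["pixels"],None,fx=8,fy=8,interpolation=cv2.INTER_CUBIC)
for z,a,b,n in((123,63,87,2.55),(139,63,87,2.55),(153,25,33,30),(179,9,17,30)):
    cv2.polylines(im,[np.round((proj(s,oval(417.7,228,1.197,a,b,n,z))+.5)*8).astype(int)],True,(0,0,255),1)
cv2.imwrite("pics/g5.png",im[170*8:245*8,340*8:440*8])
E
```

```text
[417.38790965 227.66265997 163.98095513] [ 0.58095027  0.68744813 -0.27184763] 0.801015424317542
```

View pics/g5.png

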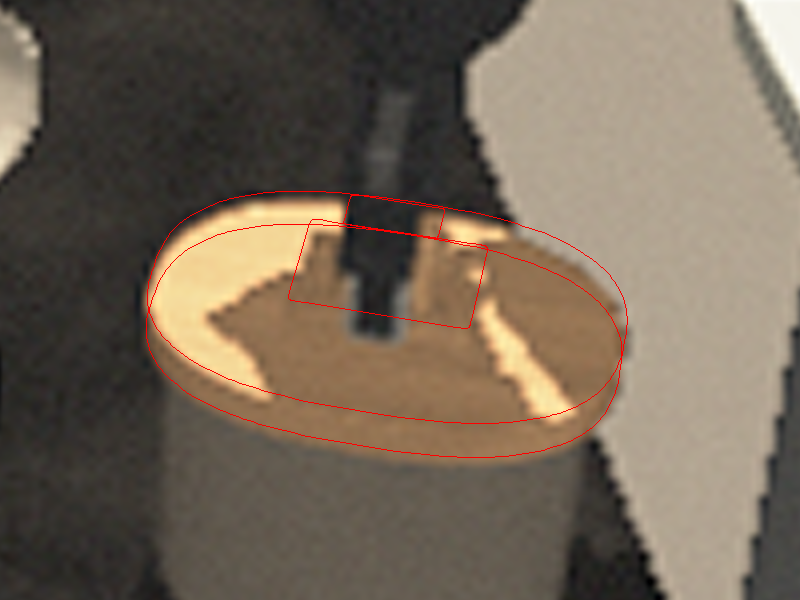

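The fingers straddle the collar, with the near fingertip at (377,338). The cover is still flat on the canister. I compute the fingertip height from this pixel while stepping down.

Request:
drive_tool(commands="0 0 -0.03 0 0 0 72;0 0 -0.03 0 0 0 72;0 0 0 0 0 0 72;0 0 0 0 0 0 72;0 0 0 0 0 0 72")

```text
time_s: 12.18
eef_pos: [417.4, 227.7, 158.1]
ee_rot: [0.0, 0.185, 0.983, 0.0]
force: [-0.1, 0.1, -0.4]
grip_width: 0.717
grip_force: 0.0
```

```bash
python3 - <<'E'
from fit import *
s=capture("scene"); d=np.array([np.cos(1.197),np.sin(1.197)])
for r in (34,40,44):
  for z in (140,145,150,155,160): print(r,z,np.round(proj(s,[[*(np.array([417.4,227.7])+r*d),z]]),1)[0])
E
```

```text
34 140 [385.9 214.1]
34 145 [386.  212.8]
34 150 [386.1 211.4]
34 155 [386.3 210.1]
34 160 [386.4 208.7]
40 140 [385.5 215.4]
40 145 [385.7 214. ]
40 150 [385.8 212.7]
40 155 [385.9 211.4]
40 160 [386.1 210. ]
44 140 [385.3 216.3]
44 145 [385.4 214.9]
44 150 [385.6 213.6]
44 155 [385.7 212.2]
44 160 [385.8 210.9]
```

Request:
drive_tool(commands="0 0 0.01 0 0 0 65;0 0 0 0 0 0 60;0 0 0 0 0 0 50;0 0 0 0 0 0 50;0 0 0 0 0 0 50;0 0 0 0 0 0 50;0 0 0 0 0 0 50;0 0 0 0 0 0 50", force=40)

```text
time_s: 12.9
eef_pos: [417.7, 227.8, 159.7]
ee_rot: [0.001, 0.185, 0.983, 0.0]
force: [-0.6, 0.7, 6.4]
grip_width: 0.571
grip_force: 40.9
```

Request:
drive_tool(commands="0 0 0.02 0 0 0 40;0 0 0.03 0 0 0 40;0 0 0.04 0 0 0 40;0 0 0 0 0 0 40;0 0 0 0 0 0 40")

```text
time_s: 13.32
eef_pos: [417.4, 227.7, 168.2]
ee_rot: [0.0, 0.185, 0.983, 0.0]
force: [-0.6, 0.2, -1.5]
grip_width: 0.57
grip_force: 41.7
```

Only the cover's weight is on the gripper and there is no side load, so I lift it on up.

Request:
drive_tool(commands="0 0 0.04 0 0 0 40;0 0 0.06 0 0 0 40;0 0 0.08 0 0 0 40;0 0 0.1 0 0 0 40;0 0 0.1 0 0 0 40;0 0 0.1 0 0 0 40;0 0 0.12 0 0 0 40;0 0 0.14 0 0 0 40;0 0 0.15 0 0 0 40;0 0 0.15 0 0 0 40;0 0 0.15 0 0 0 40;0 0 0.1 0 0 0 40;0 0 0.05 0 0 0 40;0 0 0 0 0 0 40;0 0 0 0 0 0 40;0 0 0 0 0 0 40")

```text
time_s: 14.65
eef_pos: [417.1, 227.6, 301.3]
ee_rot: [-0.001, 0.185, 0.983, -0.0]
force: [-0.4, -0.6, -1.2]
grip_width: 0.568
grip_force: 41.7
```

```bash
python3 - <<'E'
from fit import *
s=capture("scene"); st=sense(); e=st["eef_pos"]; print(e,st["force"],st["wrist_torque"],st["grip_width"],st["grip_force"])
im=cv2.resize(s["pixels"],None,fx=5,fy=5,interpolation=cv2.INTER_CUBIC)
z=e[2]-159.7
for z,a,b,n in((123+z,63,87,2.55),(139+z,63,87,2.55),(128,55,79,2.55),(134,55,79,2.55),(179,9,17,30)):
    cv2.polylines(im,[np.round((proj(s,oval(417.6,228,1.197,a,b,n,z))+.5)*5).astype(int)],True,(0,0,255),1)
cv2.imwrite("pics/g6.png",im[145*5:262*5,325*5:450*5])
E
```

```text
[417.12574989 227.59574169 301.31836236] [-0.73037273  0.86390397 -0.21144515] [0.00505899 0.00348904 0.00782527] 0.5717438768040697 41.72516405582428
```

View pics/g6.png

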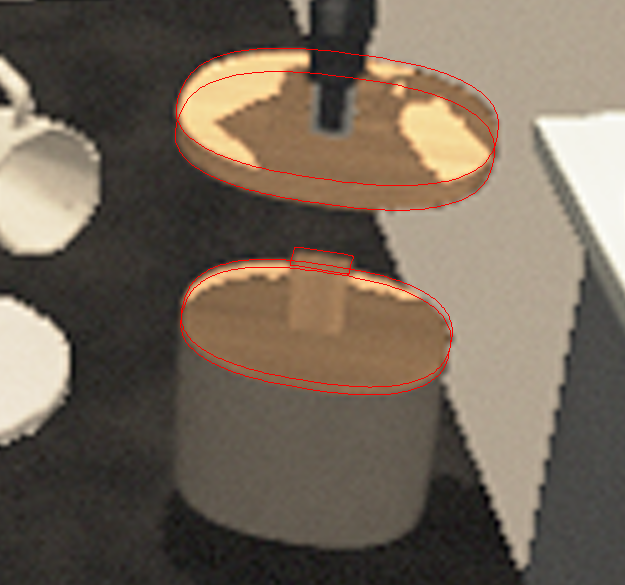

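The inner lid sits flush on the rim, its outline at (315,325) and the knob at (320,290). The cover hangs level about 14 cm higher, at (335,130). I hand the job in.

```bash
python3 -c "
from rig import finish_job; print(finish_job())"
```

```text
the job is handed in; nothing more can be done
None
```

The canister is closed with the inner lid seated, the cover is held level about 14 cm above where it sat, over the canister, and the job is handed in (the arm's clock read about 15 s).

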